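# Unstack the kit and lay out the specimen bench

## Robot

A 6-joint arm with a two-finger parallel gripper is mounted at the origin on the work surface. World frame = base frame: x ahead of the robot, y to its left, z up, the work surface at z = 0. Lengths are in m, angles in rad, forces in N, time in s.
With the tool pointing down it reaches from about 0.275 to 0.75 m from the base axis. Payload 10.2 kg.
Tool frame: the origin (TCP) lies midway between the tips of the shut fingers; the grasp point (between the pads) lies 19 mm behind it (env.hold_point_z is the distance from the TCP to the grasp point, in m); z points along the fingers, y is the line along which they close (so a half turn about z gives the same grasp; the last joint's range is limited). The gripper opens to 85 mm and grips with 20 to 120 N. Pads are 22 mm wide; open, the fingers measure 114 mm over their backs; the gripper's body (76 mm by 85 mm) begins 54 mm behind the grasp point. The pads swing forward as they close: fully open they stand 13 mm farther back than shut.
Start: joints at [1.083, 0.313, 1.498, -0, 1.331, -0.223], TCP at [0.137, 0.507, 0.231] pointing down, gripper open.
Joint ranges: [-2.94, 2.94], [-0.97, 2.17], [0.19, 2.56], [-1.23, 4.37], [0.02, 3.11], [-2.88, 2.88]. Speed limits (rad/s): [2.39, 2.39, 3.01, 3.14, 3.14, 3.14].

## Interface

Orientations are given as a unit quaternion [x, y, z, w].
In Python, from bench import env, kinematics, monitor, eyes, job gives the robot as it stands. The module is installed in compiled form; this text tells all that it offers. Calls block until the motion is done:
- env.reach(position, orientation): joint-space move of the TCP to a pose.
- env.movel(position, velocity=0.15, frame=None, guard=None): straight line of the TCP; frame=None keeps the orientation; velocity is the mean speed in m/s. With guard (N) it stops when the force on the tool has changed by that much, and returns True; else False.
- env.set_joints(angles): joint-space move.
- env.release() and env.close_gripper(effort=None): open the fingers fully, or close them until they stop; effort is the grip in N (None keeps the last).
- env.hold(seconds).
- kinematics.ik(position, orientation): joint angles nearest the present ones, or None.
- monitor.sense(): the state.
- eyes.grab_frame(name): name is "scene" or "top"; returns a dict with "frame" (384x512x3 uint8, red, green, blue), "mtx" (3x3 intrinsics, pixels), "view" (4x4, takes a point from world to camera coordinates). Camera axes: x right, y down, z forward; pixel columns grow to the right and rows downward; lengths in m; the calibration is good to about 2 mm. A picture is of the moment at which its call begins. There is no depth.
A pose or a line that the arm cannot do raises env.MotionError and nothing moves.
- job.hand_in(): hands the job in; it is judged then, once.
The state is a dict: "clock": time; "joints": joint angles; "qvel": joint speeds; "joint_efforts": joint torques, N m; "position": TCP position; "ee_rot": TCP orientation; "contact_force": force on the tool from outside, world axes, zero at the start; "ft_torque": the same for the moment, N m; "finger_gap": opening from 0.0 (shut) to 1.0 (fully open); "gripper_force": force on a finger pad.
Only numpy, scipy, OpenCV 4.12 (cv2) and the standard library are available. Lean on these libraries where they do the work, as an engineer would, in place of code of your own. Each camera call takes 0.05 s, during which the arm holds its last target. There are 200 camera calls.

## Task

Lay out the bench for the next specimen: take the stack apart and put each thing at its own station, the glass vial in the middle of the balance pan, the Petri dish in the middle of the light base's bright window, the slide box in the middle of the white tray with its length along the tray's, and the aluminium tube block in the middle of the hotplate's top, squared up with the plate's edges. Keep the vial and the dish upright all the way, and leave the amber bottle and the white jar standing where they are.

Things in the scene. Friction and masses are not known exactly. Their poses are not given: they have to be found in the camera images.
- vial: Small screw-top glass specimen vial, 28 mm diameter, 52 mm tall over its black cap (cap 25 mm diameter), pale band round it. Stands upright on top of the stack, on the dish's lid. Origin: centre of its underside, z up its axis.
- dish: Round glass Petri dish with its lid on, 62 mm diameter, 20 mm tall, small brown shells inside. Third from the bottom of the stack, on the slide box. It may be gripped across its diameter and moved as one piece. Origin: centre of its underside, z up.
- slide_box: Grey plastic box of microscope slides with a pale blank card on its lid, 84 mm long (own x) by 50 mm wide (own y) by 28 mm tall, closed, rigid. It lies crosswise on the tube block, its length at about a right angle to the block's. Origin: centre of its underside, z up.
- tube_block: Aluminium dry-heating block, 100 mm long (own x) by 60 mm wide (own y) by 45 mm tall, six 14 mm wells drilled in its top (open side up, 36 mm deep), 0.4 to 0.63 kg. Bottom of the stack, standing on the counter. Origin: centre of its underside, z up.
- balance: Portable balance, grey, 155 by 130 mm, with a round steel pan 100 mm in diameter; a small display and two keys lie along its front edge. It does not move. Origin: on the counter straight below the pan's centre, x away from the display; the pan's top is 44 mm above the origin and rigid.
- hotplate: Laboratory hotplate (cold, off), grey, 155 by 130 mm, with a square white ceramic top plate 124 by 124 mm and two small metal knobs (11 mm tall, tops 5 mm below the plate's top) on a black strip along its front edge. It does not move. Origin: on the counter straight below the plate's centre, x away from the knobs, x and y along the plate's edges; the plate's top is 70 mm above the origin.
- light_base: Light base for looking at dishes, low silver-grey box 155 by 130 mm with a bright round window 84 mm in diameter in a dark ring, and one black dimmer knob 10 mm tall near its front edge. It does not move. Origin: on the counter straight below the window's centre; the window is 34 mm above the origin.
- tray: Shallow white open staining tray, 160 mm long (own x) by 140 mm (own y), walls 4 mm thick and 14 mm high in all, fine grey ribs (look only) along its floor. It does not move. Origin: centre of its underside; its floor is 4 mm above the origin.
- amber_bottle: Amber glass reagent bottle with black cap, 54 mm diameter, 105 mm tall, standing loose on the counter near the stack. Not part of the job. Origin: centre of its underside.
- jar: White plastic jar with a brown wooden lid, 76 mm diameter, 74 mm tall, standing loose on the counter near the stack. Not part of the job. Origin: centre of its underside.
Mind the look-alikes: they are no part of the job. Leave any red or yellow look-alike of the dish alone.

How it is judged:
By the outcome, as a careful person would: the job done as asked, in the order asked, and still so for the second after the job is handed in, with the robot touching nothing.
It also fails if it takes over 115 s, if anything falls off the work surface, if the arm or the gripper's body presses on something with over 40 N, if the wrist force passes 120 N, or if a joint passes its speed limit or range.

## Working session

There is one attempt and no reset: what is moved stays moved. The work goes in short steps, each a Python script; the robot and the scene stay as the last script left them, time stands still between calls to the robot, and variables do not carry over. Pictures are saved under pics/ and viewed, at most 14 in all, crops included, and the job is handed in when it is done.

```bash
mkdir -p pics
python3 - <<'E'
from bench import env,kinematics,monitor,eyes,job
import cv2,numpy as np
for n in("scene","top"):
    d=eyes.grab_frame(n); np.savez(f"pics/{n}0.npz",**d)
    cv2.imwrite(f"pics/{n}0.png",cv2.resize(d["frame"][...,::-1],(800,600),interpolation=cv2.INTER_CUBIC))
    print(n,d["mtx"].tolist(),np.round(d["view"],3).tolist())
s=monitor.sense();print(s["clock"],s["ee_rot"],s["position"],env.hold_point_z)
E
```

```text
scene [[498.2747350986623, 0.0, 256.72068955425163], [0.0, 498.2747350986623, 188.94519295266463], [0.0, 0.0, 1.0]] [[0.39, 0.921, -0.0, -0.178], [0.766, -0.325, -0.555, -0.308], [-0.511, 0.216, -0.832, 1.39], [0.0, 0.0, 0.0, 1.0]]
top [[402.3862523046372, 0.0, 254.6282877369721], [0.0, 402.3862523046372, 195.2412720609961], [0.0, 0.0, 1.0]] [[-0.012, -1.0, 0.005, -0.005], [-0.989, 0.011, -0.145, 0.455], [0.145, -0.006, -0.989, 1.15], [0.0, 0.0, 0.0, 1.0]]
0.1 [ 1.32008931e-01  9.91248375e-01 -5.17366582e-04 -1.83028701e-04] [0.13731351 0.5065033  0.23081402] 0.0187
```

View pics/scene0.png

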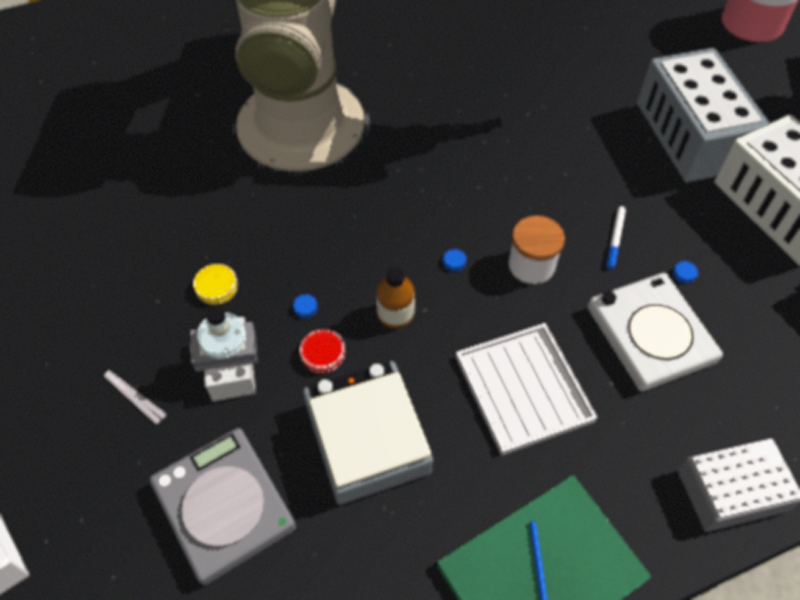

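View pics/top0.png

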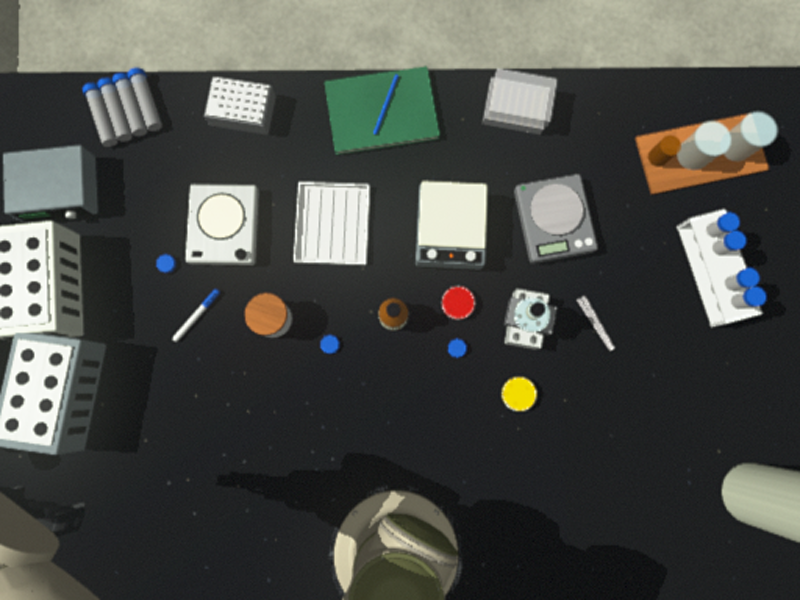

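The scene view shows the stack at about (225,350) and the balance (222,505), hotplate (370,430), tray (525,388) and light base (657,330). The red dish (322,350) and yellow dish (215,284) are decoys. The top view has the stack at (530,318), with the vial on the dish. Next I'll enlarge the stations and the stack.

```bash
cat > h.py <<'E'
import numpy as np, cv2
def ray(d,px,z):
    "world point at height z seen at native pixel px"
    K,V=d["mtx"],d["view"];R,t=V[:3,:3],V[:3,3]
    c=-R.T@t; r=R.T@np.linalg.solve(K,np.array([px[0],px[1],1.]))
    return c+r*(z-c[2])/r[2]
def proj(d,P):
    P=np.atleast_2d(P)@d["view"][:3,:3].T+d["view"][:3,3]
    p=P@d["mtx"].T; return p[:,:2]/p[:,2:]
def crop(d,x0,y0,w,h,s,fn):
    im=cv2.resize(d["frame"][y0:y0+h,x0:x0+w,::-1],None,fx=s,fy=s,interpolation=cv2.INTER_CUBIC)
    for x in range(-(-x0//10)*10,x0+w,10):
        cv2.line(im,(int((x-x0+.5)*s),0),(int((x-x0+.5)*s),6 if x%50 else 14),(0,255,0),1)
        if x%20==0: cv2.putText(im,str(x),(int((x-x0)*s),20),0,.35,(0,255,0),1)
    for y in range(-(-y0//10)*10,y0+h,10):
        cv2.line(im,(0,int((y-y0+.5)*s)),(6,int((y-y0+.5)*s)),(0,255,0),1)
        if y%20==0: cv2.putText(im,str(y),(8,int((y-y0+.5)*s)+4),0,.35,(0,255,0),1)
    cv2.imwrite(fn,im)
E
python3 - <<'E'
from h import *
t=np.load("pics/top0.npz");s=np.load("pics/scene0.npz")
crop(t,110,105,285,70,2.8,"pics/t1.png")
crop(t,310,175,65,60,9,"pics/t2.png")
crop(s,110,190,65,70,8,"pics/s2.png")
crop(s,90,165,380,215,2.1,"pics/s1.png")
a=cv2.imread("pics/t1.png");b=cv2.imread("pics/s1.png")
W=798
pad=lambda i:cv2.copyMakeBorder(i,0,0,0,max(0,W-i.shape[1]),0)[:,:W]
cv2.imwrite("pics/m1.png",np.vstack([pad(a),pad(b)])[:600])
a=cv2.imread("pics/t2.png");b=cv2.imread("pics/s2.png")
h=max(a.shape[0],b.shape[0])
pad=lambda i:cv2.copyMakeBorder(i,0,h-i.shape[0],0,0,0)
m=np.hstack([pad(a),pad(b)]);print(m.shape)
cv2.imwrite("pics/m2.png",cv2.resize(m,None,fx=.72,fy=.72))
E
```

```text
(560, 1105, 3)
```

View pics/m1.png

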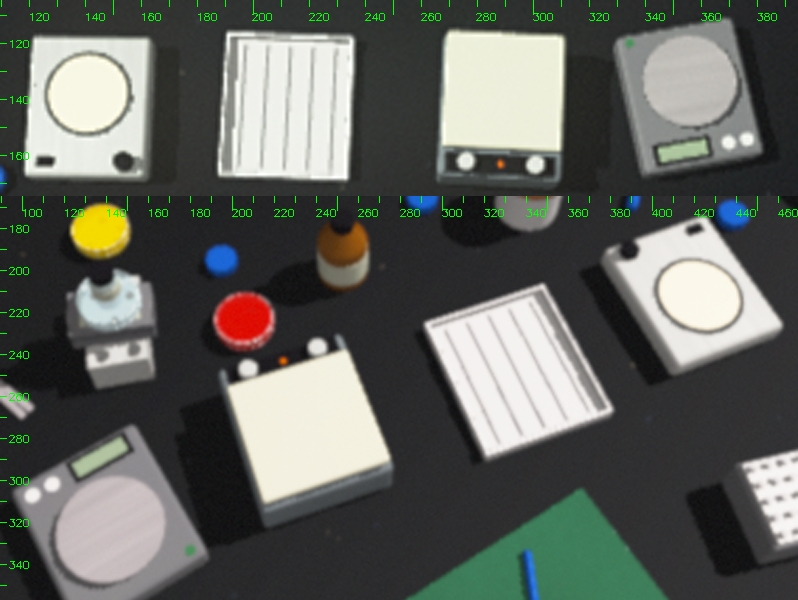

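View pics/m2.png

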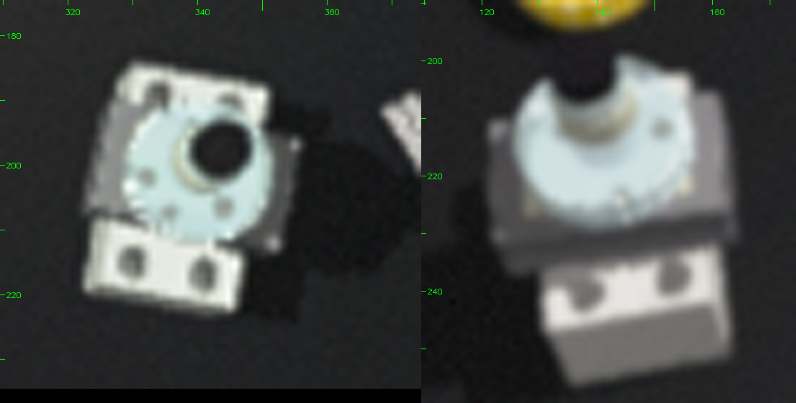

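The crops show the four stations clearly. In the stack the dish is clear glass with shells at native top (339,201), and the vial cap is at about (343,197). Red and yellow dishes are excluded. Next I'll fit the station poses by rectifying both views at the known heights.

```bash
cat >> h.py <<'E'
def rect(d,cx,cy,z,n=240,mm=1.0):
    "rectified BGR patch: col -> +x, row -> +y, mm per px, centred at cx,cy"
    h=n*mm/2000
    src=proj(d,[[cx-h,cy-h,z],[cx+h,cy-h,z],[cx+h,cy+h,z],[cx-h,cy+h,z]]).astype(np.float32)
    M=cv2.getPerspectiveTransform(src,np.float32([[0,0],[n,0],[n,n],[0,n]]))
    return cv2.warpPerspective(np.ascontiguousarray(d["frame"][...,::-1]),M,(n,n),flags=cv2.INTER_CUBIC)
def biggest(mask):
    c,_=cv2.findContours(mask.astype(np.uint8),cv2.RETR_EXTERNAL,cv2.CHAIN_APPROX_NONE)
    return max(c,key=cv2.contourArea)
E
python3 - <<'E'
from h import *
D={n:np.load(f"pics/{n}0.npz") for n in("top","scene")}
D={k:dict(v) for k,v in D.items()}
for n,d in D.items(): print(n,"cam",-d["view"][:3,:3].T@d["view"][:3,3])
st={"balance":((355.5,134),.044),"hot":((286,135),.070),"light":((141,138),.034),"tray":((212,142),.014)}
rows=[]
for k,(px,z) in st.items():
    c=ray(D["top"],px,z); print(k,"rough",c.round(3))
    r2=[]
    for n,d in D.items():
        im=rect(d,c[0],c[1],z); g=cv2.cvtColor(im,cv2.COLOR_BGR2GRAY).astype(int); b=im[...,0].astype(int);r=im[...,2].astype(int)
        if k=="hot": m=(g>170)&(r-b>8)
        elif k=="light": m=(g>170)&(r-b>8)
        elif k=="tray": m=g>110
        else: m=np.zeros_like(g,bool)
        m=cv2.morphologyEx(m.astype(np.uint8),cv2.MORPH_OPEN,np.ones((7,7)))
        if m.any():
            q=biggest(m)
            if k=="light": e=cv2.fitEllipse(q)
            else: e=cv2.minAreaRect(q)
            w=c[:2]+(np.array(e[0])-120)/1000
            print(k,n,w.round(4),np.round(e[1],1),round(e[2],1))
            cv2.drawContours(im,[q],-1,(0,0,255),1)
        else:
            h=cv2.HoughCircles(cv2.GaussianBlur(g.astype(np.uint8),(5,5),0),cv2.HOUGH_GRADIENT,1,50,param1=60,param2=12,minRadius=46,maxRadius=53)
            e=h[0,0]; print(k,n,(c[:2]+(e[:2]-120)/1000).round(4),e[2])
            cv2.circle(im,(int(e[0]),int(e[1])),int(e[2]),(0,0,255),1)
        r2.append(im)
    rows.append(np.vstack(r2))
cv2.imwrite("pics/rect.png",cv2.resize(np.hstack(rows),(800,400)))
T=lambda u,v:(310+(u/.72+.5)/9-.5,175+(v/.72+.5)/9-.5)
S=lambda u,v:(110+((u-421)/.72+.5)/8-.5,190+(v/.72+.5)/8-.5)
for l,f,d,pts in(("T",T,D["top"],[("vialcap",221,150,.145),("dish",199,173,.093),("blkTL",130,64,.045),("blkTR",269,88,.045),("blkBL",88,285,.045),("blkBR",236,308,.045),("boxTR",298,138,.073),("boxBR",276,250,.073),("boxTL",110,97,.073),("boxBL",88,212,.073)]),
 ("S",S,D["scene"],[("vialcap",583,62,.145),("dish",604,140,.093),("boxL",490,122,.073),("boxF",492,237,.073),("boxR",737,205,.073),("boxB",716,94,.073),("blkFL",546,330,.045),("blkFR",722,303,.045),("blk0",573,385,0),("blk0R",731,355,0)])):
    for k,u,v,z in pts: print(l,k,ray(d,f(u,v),z).round(4))
for k,px in(("red",(293.5,193)),("bottle",(252,200)),("jar",(172,201))): print(k,ray(D["top"],px,.02))
E
```

```text
top cam [ 0.28295603 -0.00212719  1.20407674]
scene cam [ 1.01567229 -0.23615018  0.98588438]
balance rough [ 0.635 -0.313  0.044]
balance top [ 0.6364 -0.3144] 49.9
balance scene [ 0.6354 -0.3164] 50.2
hot rough [ 0.626 -0.103  0.07 ]
hot top [ 0.6206 -0.1124] [124.1 124.3] 86.2
hot scene [ 0.6208 -0.1143] [123.  124.4] 86.6
light rough [0.632 0.329 0.034]
light top [0.6324 0.3292] [84.  84.3] 113.3
light scene [0.6306 0.328 ] [84.3 86.4] 47.4
tray rough [0.623 0.118 0.014]
tray top [0.623  0.1182] [143.6 164.7] 87.2
tray scene [0.6228 0.1166] [144.5 165.5] 87.2
T vialcap [ 0.4294 -0.2459  0.145 ]
T dish [ 0.4267 -0.2479  0.093 ]
T blkTL [ 0.4829 -0.2295  0.045 ]
T blkTR [ 0.4712 -0.2918  0.045 ]
T blkBL [ 0.3831 -0.2068  0.045 ]
T blkBR [ 0.3721 -0.2724  0.045 ]
T boxTR [ 0.4443 -0.2965  0.073 ]
T boxBR [ 0.3951 -0.2845  0.073 ]
T boxTL [ 0.4634 -0.2146  0.073 ]
T boxBL [ 0.4127 -0.2031  0.073 ]
S vialcap [ 0.4316 -0.2473  0.145 ]
S dish [ 0.431 -0.25   0.093]
S boxL [ 0.3938 -0.2872  0.073 ]
S boxF [ 0.4417 -0.2987  0.073 ]
S boxR [ 0.4636 -0.2131  0.073 ]
S boxB [ 0.4148 -0.2063  0.073 ]
S blkFL [ 0.4697 -0.2922  0.045 ]
S blkFR [ 0.4842 -0.2297  0.045 ]
S blk0 [ 0.4703 -0.2916  0.    ]
S blk0R [ 0.4815 -0.2328  0.    ]
red [ 0.4624733  -0.12569786  0.02      ]
bottle [ 0.44279221 -0.0018904   0.02      ]
jar [0.44239617 0.23533079 0.02      ]
```

View pics/rect.png

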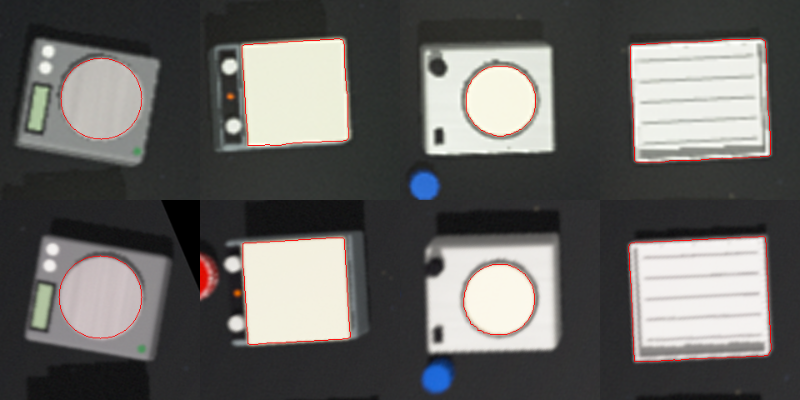

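Both views agree to about 2 mm and the sizes match (124 mm plate, 84 mm window, 100 mm pan). Stack: centre about (0.428, -0.250), block yaw -12°, box length at 76.5°. I'll start with the vial.

```bash
cat > r.py <<'E'
from bench import env,kinematics,monitor,eyes,job
import numpy as np
from h import *
Z=0.21
def quat(deg,pos):
    "tool down, fingers closing along world angle deg; half turn nearest to the present wrist"
    out=[]; j=monitor.sense()["joints"]
    for a in(deg,deg+180):
        t=np.radians((a+90)/2); q=[np.cos(t),np.sin(t),0,0]
        s=kinematics.ik(list(pos),q)
        if s is not None: out.append((np.abs(np.array(s)-j)[[0,3,4,5]].max(),q))
    return min(out,key=lambda o:o[0])[1]
def at(x,y,z,q,v=.25,guard=None): return env.movel([x,y,z],velocity=v,frame=q,guard=guard)
def say(m):
    s=monitor.sense(); print(m,"t",round(s["clock"],2),"tcp",np.round(s["position"],4),"F",np.round(s["contact_force"],1),"gap",round(s["finger_gap"],3),"gf",round(s["gripper_force"],1))
def pick(x,y,z,deg,effort,z0=Z,first=False):
    q=quat(deg,(x,y,z0))
    env.reach([x,y,z0],q) if first else at(x,y,z0,q,.3)
    at(x,y,z,q,.12); say("down"); env.close_gripper(effort); say("grip")
    at(x,y,z0,q,.15); say("up")
    return q
def place(x,y,z,deg,z0=Z):
    q=quat(deg,(x,y,z0)); at(x,y,z0,q,.25); at(x,y,z+.012,q,.15)
    env.hold(.2); print("touch",at(x,y,z-.003,q,.02,guard=4)); say("placed")
    env.release(); at(x,y,z0,q,.2); say("clear")
def snap(n):
    for c in("scene","top"): np.savez(f"pics/{c}{n}.npz",**eyes.grab_frame(c))
E
python3 - <<'E'
from r import *
for p,d in(((.636,-.3154),78),((.6315,.3286),76),((.6228,.1187),87.2),((.6207,-.1134),86.4)):
    for z in(.05,Z): print(p,z,[None if s is None else np.round(s,2) for s in [kinematics.ik([*p,z],quat(d,(*p,Z)))]])
pick(.4305,-.2466,.098,78,25,first=True)
snap(1); d=dict(np.load("pics/scene1.npz")); crop(d,90,120,100,90,6,"pics/c1.png")
E
```

```text
(0.636, -0.3154) 0.05 [array([-0.62,  0.89,  1.03, -0.  ,  1.22,  1.16])]
(0.636, -0.3154) 0.21 [array([-0.62,  0.77,  0.84, -0.  ,  1.54,  1.16])]
(0.6315, 0.3286) 0.05 [array([ 0.32,  0.89,  1.02, -0.  ,  1.22, -1.01])]
(0.6315, 0.3286) 0.21 [array([ 0.32,  0.77,  0.83, -0.  ,  1.54, -1.01])]
(0.6228, 0.1187) 0.05 [array([ 0.  ,  0.73,  1.34, -0.  ,  1.07, -1.52])]
(0.6228, 0.1187) 0.21 [array([ 0.  ,  0.57,  1.17, -0.  ,  1.4 , -1.52])]
(0.6207, -0.1134) 0.05 [array([-0.37,  0.72,  1.35, -0.  ,  1.07,  1.27])]
(0.6207, -0.1134) 0.21 [array([-0.37,  0.57,  1.18, -0.  ,  1.4 ,  1.27])]
down t 4.03 tcp [ 0.4308 -0.2468  0.0986] F [ 0.5 -0.8  0.6] gap 1.004 gf 0.0
grip t 4.58 tcp [ 0.4306 -0.2467  0.0982] F [-0.5  0.7  3.4] gap 0.321 gf 24.8
up t 5.48 tcp [ 0.4302 -0.2463  0.209 ] F [ 0.3  0.1 -0.1] gap 0.321 gf 24.6
```

View pics/c1.png

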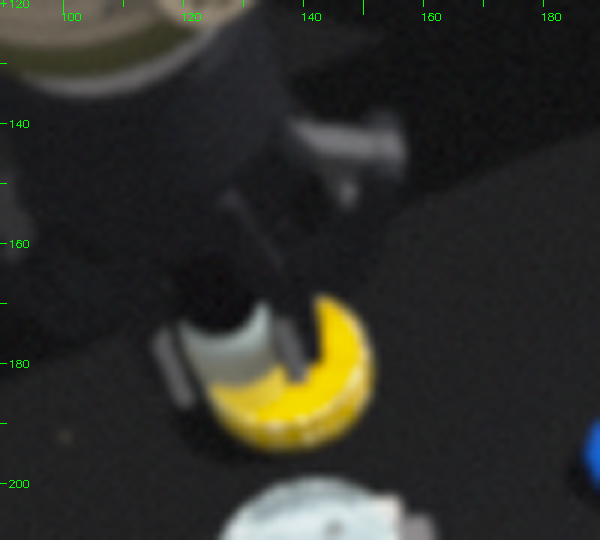

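The vial (about (127,175)) hangs upright between the fingers, in front of the yellow decoy on the counter. I'll place it, then pick the dish.

Run:
```python
from r import *
place(.636,-.3154,.049,78)
snap(2); T=dict(np.load("pics/top2.npz"));S=dict(np.load("pics/scene2.npz"))
p=ray(T,(339,201),.09)
crop(T,320,105,65,60,6,"pics/a.png"); crop(S,85,270,65,60,6,"pics/b.png")
cv2.imwrite("pics/c2.png",np.hstack([cv2.imread("pics/a.png"),cv2.imread("pics/b.png")]))
```

```text
touch True
placed t 8.53 tcp [ 0.636  -0.3153  0.0493] F [-1.2  1.   4.4] gap 0.318 gf 25.1
clear t 10.08 tcp [ 0.6356 -0.3152  0.2085] F [-0.4 -1.6  0.4] gap 1.001 gf 0.0
```

View pics/c2.png

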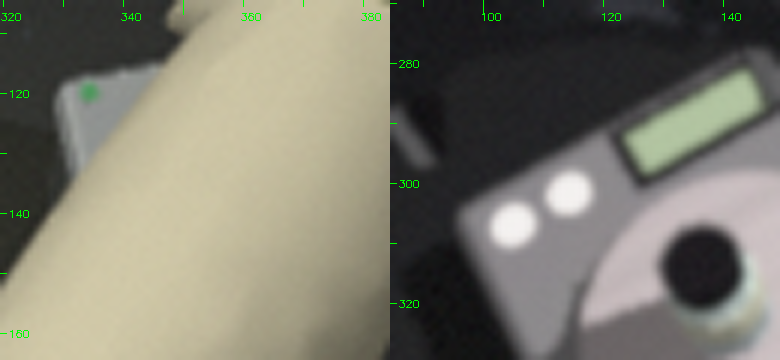

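The vial stands upright on the pan, with its cap at about (135,314) in the scene view. Next is the dish.

Run:
```python
from r import *
S=dict(np.load("pics/scene2.npz")); print("vial",ray(S,(135,314),.096))
q=pick(.429,-.249,.0735,77,30)
snap(3); T=dict(np.load("pics/top3.npz"));S=dict(np.load("pics/scene3.npz"))
crop(T,310,105,75,140,4,"pics/a.png"); crop(S,90,150,120,140,4,"pics/b.png")
cv2.imwrite("pics/c3.png",np.hstack([cv2.imread("pics/a.png"),cv2.imread("pics/b.png")])[:,:800])
```

```text
vial [ 0.63633855 -0.31886364  0.096     ]
down t 12.49 tcp [ 0.4293 -0.2493  0.0741] F [-0.8  0.4  0.4] gap 0.998 gf 0.0
grip t 12.86 tcp [ 0.4292 -0.2491  0.0742] F [-1.7  0.8  6.3] gap 0.715 gf 32.0
up t 13.92 tcp [ 0.4287 -0.2487  0.2091] F [ 0.1 -0.7 -1.1] gap 0.709 gf 32.6
```

View pics/c3.png

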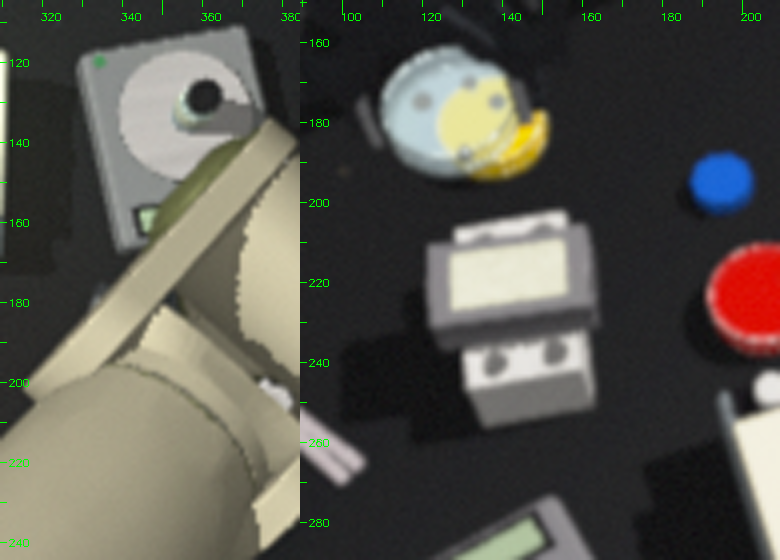

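The dish is held level (scene about (125,178)), and the box and block stayed put. I'll place it on the light base, then re-measure everything.

Run:
```python
from r import *
place(.6315,.3286,.0345,77)
q=quat(80,(.5,.05,.3)); at(.45,.08,.25,q,.3)
snap(4); T=dict(np.load("pics/top4.npz"));S=dict(np.load("pics/scene4.npz"))
rows=[]
for n,d in(("top",T),("scene",S)):
    print(n,[proj(d,p).round(1).tolist() for p in([.6315,.3286,.054],[.636,-.3154,.096],[.4287,-.25,.073])])
    r=[rect(d,.6315,.3286,.054,100),rect(d,.636,-.3154,.096,100),rect(d,.4287,-.25,.073,140)]
    r=[cv2.resize(i,(266,266),interpolation=cv2.INTER_CUBIC) for i in r]
    for i in r: cv2.line(i,(133,123),(133,143),(0,0,255),1);cv2.line(i,(123,133),(143,133),(0,0,255),1)
    rows.append(np.hstack(r))
cv2.imwrite("pics/c4.png",np.vstack(rows))
```

```text
touch True
placed t 18.62 tcp [0.6314 0.3286 0.0353] F [-0.4 -0.7  3.7] gap 0.715 gf 32.9
clear t 20.02 tcp [0.6311 0.3285 0.2086] F [ 0.6  0.1 -0.3] gap 1.0 gf 0.0
top [[[139.2, 136.2]], [[361.0, 128.2]], [[339.5, 201.5]]]
scene [[[425.5, 206.9]], [[136.8, 313.1]], [[142.9, 217.9]]]
```

View pics/c4.png

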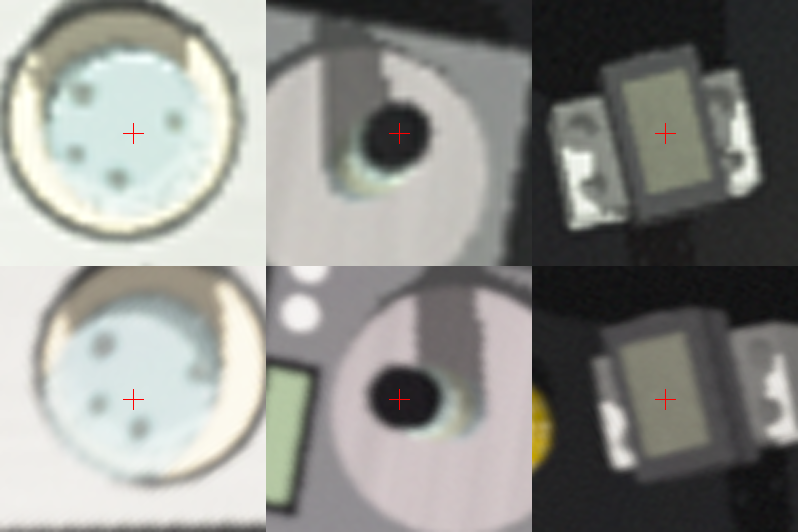

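Vial: within about 1 mm of the pan centre. Dish: inside the window, about 2.5 mm toward -x. The box is where I estimated, with its length at 77°. Next is the box.

Run:
```python
from r import *
pick(.4287,-.25,.047,-13,40)
place(.6228,.1185,.0062,87.2)
q=quat(80,(.45,.08,.25)); at(.42,.25,.25,q,.3)
snap(5); T=dict(np.load("pics/top5.npz"));S=dict(np.load("pics/scene5.npz"))
rows=[]
for n,d in(("top",T),("scene",S)):
    r=[rect(d,.6228,.1185,.032,200),rect(d,.4273,-.2501,.045,140),rect(d,.6315,.3286,.034,140)]
    r=[cv2.resize(i,(266,266),interpolation=cv2.INTER_CUBIC) for i in r]
    for i in r: cv2.line(i,(133,123),(133,143),(0,0,255),1);cv2.line(i,(123,133),(143,133),(0,0,255),1)
    rows.append(np.hstack(r))
cv2.imwrite("pics/c5.png",np.vstack(rows))
```

```text
down t 24.62 tcp [ 0.429  -0.2503  0.0476] F [-0.4 -0.1  0.1] gap 0.999 gf 0.0
grip t 25.05 tcp [ 0.4289 -0.2502  0.0474] F [-0.1  1.   5. ] gap 0.578 gf 42.0
up t 26.28 tcp [ 0.4284 -0.2497  0.2091] F [ 0.5 -0.2 -0.5] gap 0.58 gf 41.5
touch True
placed t 30.39 tcp [0.6227 0.1185 0.0065] F [-0.4 -0.2  3.9] gap 0.578 gf 42.2
clear t 32.01 tcp [0.6223 0.1185 0.2088] F [0.8 0.  0.7] gap 0.999 gf 0.0
```

View pics/c5.png

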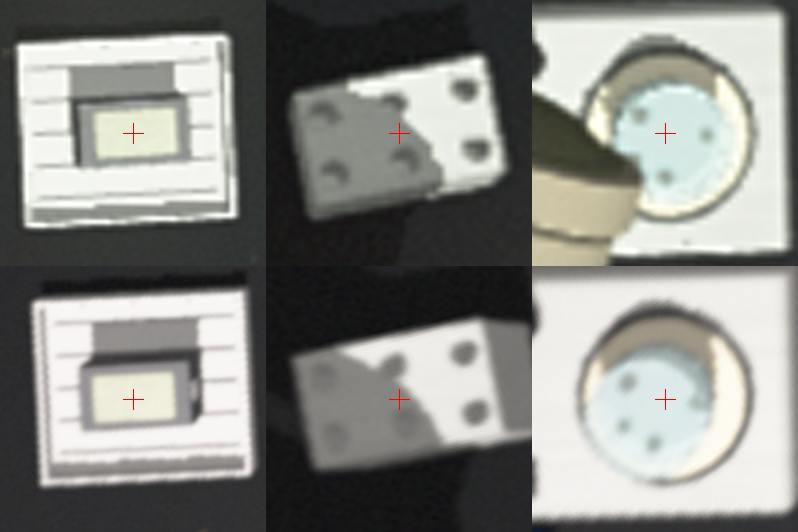

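The box sits centred in the tray and aligned with it (card centre within 2 mm). The block's centre is confirmed at (0.427, -0.250) with yaw -11.6°. The block goes next.

Run:
```python
from r import *
pick(.427,-.2503,.012,78.4,80)
place(.6207,-.1134,.0822,86.4)
q=quat(80,(.45,.08,.25)); at(.40,.08,.25,q,.3)
snap(6); T=dict(np.load("pics/top6.npz"));S=dict(np.load("pics/scene6.npz"))
rows=[]
for n,d in(("top",T),("scene",S)):
    r=[rect(d,.6207,-.1134,.115,160),rect(d,.6315,.3286,.054,100),rect(d,.6315,.3286,.034,100)]
    r=[cv2.resize(i,(266,266),interpolation=cv2.INTER_CUBIC) for i in r]
    for i in r: cv2.line(i,(133,123),(133,143),(0,0,255),1);cv2.line(i,(123,133),(143,133),(0,0,255),1)
    rows.append(np.hstack(r))
cv2.imwrite("pics/c6.png",np.vstack(rows))
cv2.imwrite("pics/full6.png",cv2.resize(S["frame"][...,::-1],(800,600)))
```

```text
down t 36.7 tcp [ 0.4272 -0.2505  0.0125] F [-0.3  0.4  0. ] gap 1.002 gf 0.0
grip t 37.06 tcp [ 0.4273 -0.2505  0.0127] F [-2.  -0.4  5.8] gap 0.691 gf 87.9
up t 38.52 tcp [ 0.4267 -0.25    0.2092] F [-0.8 -0.5 -6.2] gap 0.69 gf 86.8
touch True
placed t 41.33 tcp [ 0.6206 -0.1134  0.0828] F [-0.9  0.6  5.2] gap 0.688 gf 87.8
clear t 42.5 tcp [ 0.6202 -0.1132  0.2086] F [-1.1 -0.4 -0.5] gap 1.001 gf 0.0
```

View pics/c6.png

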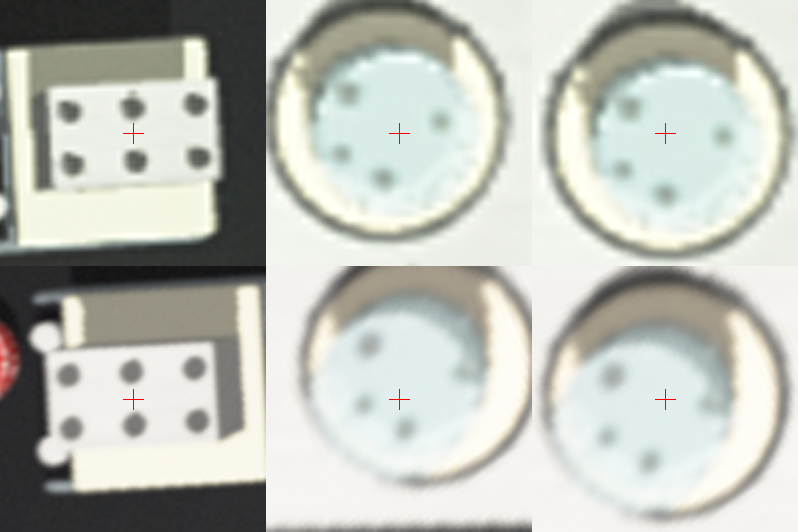

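View pics/full6.png

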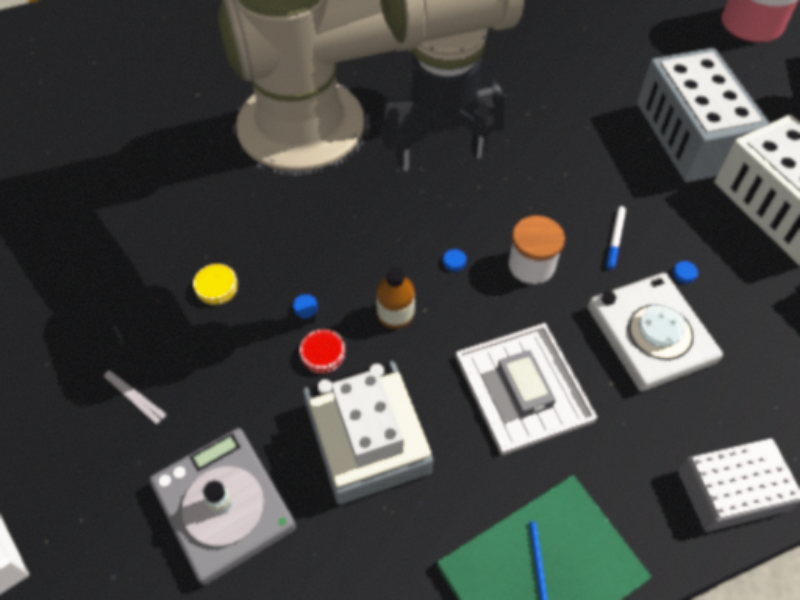

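All four are at their stations. The block's wells average within 1 mm of the plate centre and lie square to it, the box is aligned in the tray, and the dish is about 2 mm from the window centre. The bottle (395,300), jar (537,248) and decoys are where they started. The arm is clear, so I'm handing in.

```bash
python3 -c "
from r import *
say('end'); print(job.hand_in())"
```

```text
end t 43.73 tcp [0.4006 0.0793 0.2495] F [ 0.1 -0.4  0.9] gap 0.999 gf 0.0
the job is handed in; nothing more can be done
None
```

I took the stack apart and handed the job in at 43.7 s: vial, dish, slide box and tube block are each within about 2 mm of their station's centre by the camera images, and the bottle, jar and look-alikes were not touched.

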